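# Switch the part tester to battery and press its test key

### The arm

A 6-joint arm with a two-finger parallel gripper is mounted at the origin on a cart in front of the work surface, level with it; the furniture and walls round the work are solid. World frame = base frame: x ahead of the robot, y to its left, z up, the work surface at z = 0. Lengths are in m, angles in rad, forces in N, time in s.
With the tool pointing down it reaches from about 0.25 to 0.775 m from the base axis. Payload 4 kg.
Tool frame: the origin (TCP) lies on the mounting face of the last link; the fingertips stand 173 mm ahead of it and the grasp point (between the pads) lies 155 mm ahead of it; z points along the fingers, y is the line along which they close (so a half turn about z gives the same grasp; the last joint's range is limited). The gripper opens to 85 mm and grips with 20 to 120 N. Pads are 22 mm wide; open, the fingers measure 114 mm over their backs; the gripper's body (76 mm by 85 mm) begins 54 mm behind the grasp point. The pads swing forward as they close: fully open they stand 13 mm farther back than shut.
Start: joints at [1.227, 0.087, 1.371, -0, 1.684, -0.103], TCP at [0.131, 0.534, 0.405] pointing down, gripper open.
Joint ranges: [-3.1, 3.1], [-0.76, 2.03], [0.27, 2.55], [-1.08, 4.22], [0.17, 2.65], [-2.57, 2.57]. Speed limits (rad/s): [2.79, 2.79, 3.14, 3.14, 3.14, 3.14].

### API

Orientations are given as a rotation vector (axis times angle).
In Python, from rig import arm gives the robot as it stands.
- The arm moves only by the tool send_rows, never from a script. Its argument "targets" is a list of rows, each a list of 7 numbers: the turn, a rotation vector about the world's x, y, z as a fraction of full scale, then the shift along the world's x, y, z as a fraction of full scale, then the opening, from -1 (shut) to 1 (fully open). In form: [[wx, wy, wz, tx, ty, tz, hand], ...]. A call has 1 to 20 rows; each row is the pose to reach, as a shift and turn from the pose commanded when the call began, turning the shorter way round; what a row does not reach only later rows make up. Full scale, the value 1, is 0.8 m for a shift and pi rad for a turn. A row lasts 1/8 s, in which the tool goes at most 62.5 mm and 10.7 degrees, less where a joint would pass 70% of its speed; a pose out of reach is approached as far as the arm can. A call with a number of a shift or a turn outside -1 to 1 is refused whole. A call with a gripper value outside its range is refused whole. The fingers move at their own pace and stop on an object; "grip_force" is the grip in N (left out, the last holds). Time passes only in rows, so rows that repeat a pose let the fingers close. It gives the time, the measured TCP pose, the force, the opening and the grip force at its end, in the units of the state.
- arm.observe(): the state, without advancing time (a new reading comes with each control period).
- arm.grab_frame(name): name is "side" or "top" or "wrist"; returns a dict with "pixels" (420x560x3 uint8, red, green, blue), "vertical_fov" (degrees; the focal length in pixels is half the picture's height over the tangent of half this angle, whatever the lens; pixels are square), "cx", "cy" (the principal point, pixels), "dist_coeffs" ([k1, k2, p1, p2, k3] as OpenCV has them; the pictures are not rectified), "world_to_cam" (4x4, takes a point from world to camera coordinates). Camera axes: x right, y down, z forward; pixel columns grow to the right and rows downward; lengths in m; the calibration is good to about 2 mm. A picture is of the moment at which its call begins. There is no depth.
- arm.hand_in(): hands the job in; it is judged then, once.
The state is a dict: "time_s": time; "qpos": joint angles; "joint_vel": joint speeds; "joint_efforts": joint torques, N m; "eef_pos": TCP position; "eef_rot": TCP orientation; "contact_force": force on the tool from outside, world axes, zero at the start; "ft_torque": the same for the moment, N m; "opening": opening from 0.0 (shut) to 1.0 (fully open); "gripper_force": force on a finger pad.
Only numpy, scipy, OpenCV 4.12 (cv2) and the standard library are available. Lean on these libraries where they do the work, as an engineer would, in place of code of your own. Each camera call takes 0.05 s, during which the arm holds its last target. There are 200 camera calls.

### The job

The 9 V battery in the nest of the bench tester is to be tested under load. With a fingertip push the selector's tab round, either way, until it clicks home at the battery symbol (the solid block with two small studs); only then press the round test key gently all the way down and finish with it still held down. Grip and lift nothing: the battery stays in its nest, the tester stays where it stands, and the things lying beside it stay where they are.

Things in the scene. Friction and masses are not known exactly. Their poses are not given: they have to be found in the camera images.
- tester: loose grey bench tester, flat black panel on top, 190 (x) x 280 (y) x 60 mm high, 2.2 kg. Origin: centre of its underside; z up, front at its -x. On the panel, mm in its frame: dial axis (0, -65); round test key (-63, +50); battery nest (-9, +76), walls 9 high; needle meter x 19 to 81, y 20 to 124, 13 high
- dial_axis (a point): point on the selector's turning axis (vertical), 11.5 mm above the panel: the selector has a round hub, 42 mm across at its skirt (6 mm high) and 33 mm above it, 20 mm high, and one radial tab
- tab_tip (a point): outer end of the selector's one tab, at the tab's mid height, 48 mm from dial_axis. The tab is a radial bar 10 mm wide with a rounded end and a white line along its top; it spans 3 to 20 mm above the panel and stands clear of the hub from 17 to 48 mm radius. It points at the chosen symbol
- battery_mark (a point): where tab_tip lies when home at the battery symbol: 60 degrees counter-clockwise from the tester's +x about dial_axis (10 o'clock seen from the front). Flat white 13 mm symbols at 62 mm radius, clockwise from the solid battery block: small plain ring at 12 o'clock, crossed circle at 2, triangle with bar at 4, two parallel bars at 6, hollow oblong at 8
- selector (a joint): angle of the selector (rad), growing counter-clockwise from above; 0 (or any whole turn) is the battery symbol, positions every 1.047. No end stop. Sprung detent: about 3 N across the tab's end lifts it out of a position; past half way it snaps on by itself, ahead of the finger, into the next. Starts at any of the other five
- test_key (a joint): travel of the test key in m: 0 up, 0.006 fully down. Round sprung key, 26 mm across in a 42 mm housing, its top 22 mm above the panel and 10 mm above the housing, pressed straight down; 5 N holds it fully down against its stop, it springs back when let go. The meter needle swings over as it goes down.
- test_key_top (a point): centre of the top face of the test key; moves down with it
- battery_9v: black 9 V block battery with an orange band, 51 x 27 x 18 mm, lying loose in the nest with its top 18 mm above the panel; origin: centre of its underside. To be left alone.
- nest (a point): centre of the nest's floor on the panel, where the battery's origin lies
- relay_box: bystander: small cream cardboard box, 36 x 52 x 22 mm, on the bench right of the tester; origin at the centre of its underside
- flux_tin: bystander: round tin with red lid, 50 mm across, 23 mm high, on the bench right of the tester; origin at the centre of its underside
- side_cutter: bystander: side cutter with red handles, 117 x 47 x 11 mm, on the bench left of the tester; origin at the centre of its underside

How it is judged:
By the outcome, as a careful person would: the job done as asked, in the order asked, and still so for the second after the job is handed in, while the arm keeps its last pose, push and grip.
It also fails if it takes over 54 s, if anything falls off the work surface, if the arm or the gripper's body presses on something with over 40 N, if the wrist force passes 120 N, or if a joint passes its speed limit or range.

## Working session

There is one attempt and no reset: what is moved stays moved. The work goes in short steps, Python scripts to look and compute and a tool call to move; the robot and the scene stay as the last step left them, time stands still between calls to the robot, and variables do not carry over. Pictures are saved under pics/ and viewed, at most 10 in all, crops included, and the job is handed in when it is done.

Besides the shell and the picture viewer there is one more tool, called as name(argument=value, ...), one argument or row to a line, values as JSON. send_rows: Moves the arm, as the interface text tells. Its arguments: {"type":"object","properties":{"targets":{"type":"array","items":{"type":"array","items":{"type":"number"}}},"grip_force":{"type":"number"}},"required":["targets"]}

```bash
mkdir -p pics
cat > h.py <<'E'
from rig import arm
import numpy as np, cv2
def cam(n):
    f=arm.grab_frame(n); p=f["pixels"]; h=p.shape[0]
    fl=h/2/np.tan(np.radians(f["vertical_fov"])/2)
    K=np.array([[fl,0,f["cx"]],[0,fl,f["cy"]],[0,0,1.]])
    return p,K,np.array(f["dist_coeffs"],float),np.array(f["world_to_cam"])
def onz(c,uv,z):
    _,K,d,T=c
    q=cv2.undistortPoints(np.array(uv,float).reshape(-1,1,2),K,d).reshape(-1,2)
    r=np.c_[q,np.ones(len(q))]@T[:3,:3]; o=-T[:3,:3].T@T[:3,3]
    return o+r*((z-o[2])/r[:,2])[:,None]
def proj(c,P):
    _,K,d,T=c
    return cv2.projectPoints(np.array(P,float),cv2.Rodrigues(T[:3,:3])[0],T[:3,3],K,d)[0].reshape(-1,2)
def save(c,name,crop=None,s=1):
    p=c[0]
    if crop: p=p[crop[1]:crop[3],crop[0]:crop[2]]
    cv2.imwrite("pics/"+name,cv2.resize(p[:,:,::-1],None,fx=s,fy=s,interpolation=cv2.INTER_CUBIC))
E
python3 - <<'E'
from h import *
import pickle
o=arm.observe();print(o["eef_pos"],o["eef_rot"],o["time_s"],o["opening"])
a=cam("top");b=cam("side");pickle.dump((a,b),open("c0.pkl","wb"))
save(a,"top.png",s=1.4);save(b,"side.png",s=1.4)
E
```

```text
[0.13110724 0.53403105 0.40350153] [-0.37724817 -3.11831913  0.00354161] 0.0 1.001331948320672
```

View pics/top.png

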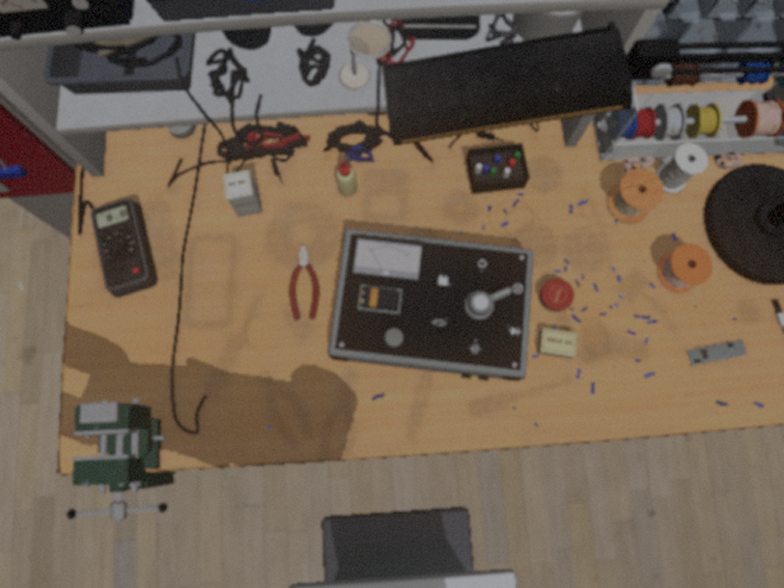

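View pics/side.png

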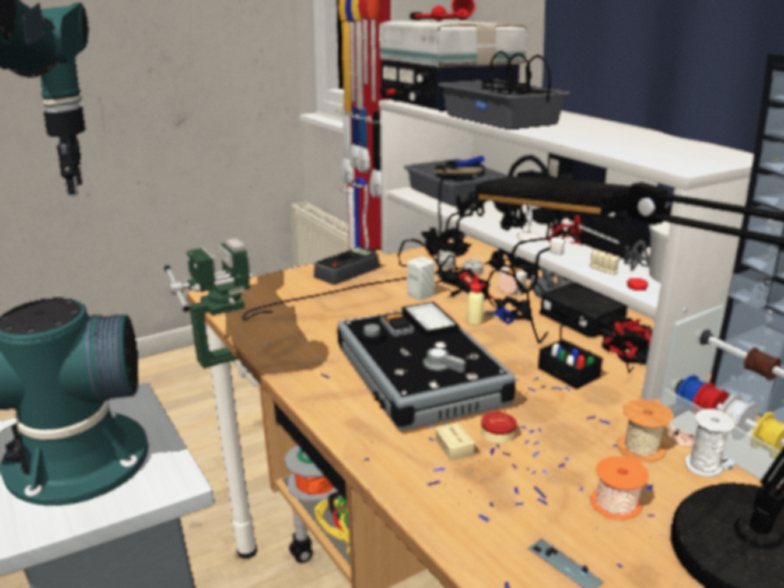

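The top view shows the hub at (480,304) and the tab tip at (518,288), which is 2 o'clock on the crossed circle. The solid block is at (443,281), the key at (394,338) and the battery at (380,299), all in 1.4x pixels. The side view shows the hub near (438,352) and the key near (373,328).

Run:
```python
from h import *
import pickle
a,b=pickle.load(open("c0.pkl","rb"))
def tri(u,v):
    q=[cv2.undistortPoints(np.array([[p]],float),c[1],c[2]).reshape(2,1) for c,p in((a,u),(b,v))]
    X=cv2.triangulatePoints(a[3][:3],b[3][:3],*q);return (X[:3]/X[3]).ravel().round(4)
s=1/1.4
print(tri([394*s,338*s],[373*s,328*s]),tri([481*s,302*s],[438*s,352*s]))
print("axis",onz(a,np.array([[481,302],[518,288],[394,337]])*s,[.08,.08,.082]).round(4))
sy=onz(a,np.array([[483,264],[443,281],[439,322],[475,348],[515,331]])*s,.06);print(sy.round(4))
print("corners",onz(a,np.array([[350,234],[533,249],[526,375],[331,358]])*s,.058).round(4))
save(a,"topc.png",(225,155,425,280),4)
```

```text
[ 0.4793 -0.0144  0.0801] [ 0.5202 -0.1384  0.0808]
axis [[ 0.5189 -0.1377  0.08  ]
 [ 0.5355 -0.192   0.08  ]
 [ 0.4775 -0.013   0.082 ]]
[[ 0.5794 -0.1501  0.06  ]
 [ 0.5578 -0.0897  0.06  ]
 [ 0.4984 -0.0787  0.06  ]
 [ 0.4579 -0.1259  0.06  ]
 [ 0.4781 -0.185   0.06  ]]
corners [[ 0.6388  0.0404  0.058 ]
 [ 0.5979 -0.2266  0.058 ]
 [ 0.4155 -0.1937  0.058 ]
 [ 0.4577  0.0765  0.058 ]]
```

View pics/topc.png

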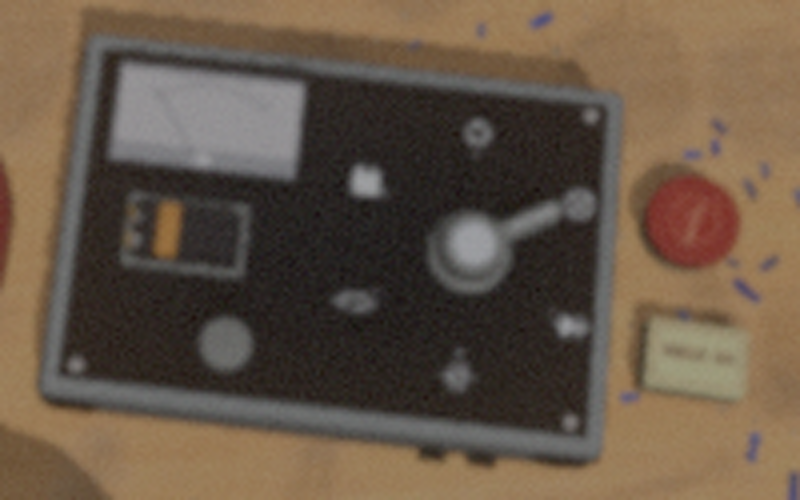

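Run:
```python
from h import *
import pickle
a,b=pickle.load(open("c0.pkl","rb"))
def tri(u,v):
    q=[cv2.undistortPoints(np.array([[p]],float)/1.4,c[1],c[2]).reshape(2,1) for c,p in((a,u),(b,v))]
    X=cv2.triangulatePoints(a[3][:3],b[3][:3],*q);return (X[:3]/X[3]).ravel().round(3)
print(tri([395,140],[480,198]),tri([632,100],[602,212]))
print(onz(a,np.array([[395,140],[632,100]])/1.4,.4).round(3))
```

```text
[ 0.679 -0.027  0.268] [ 0.682 -0.288  0.315]
[[ 0.607 -0.019  0.4  ]
 [ 0.637 -0.248  0.4  ]]
```

send_rows(
  targets=[
    [0,0,-0.222,0.459,-0.899,-0.104,-1],
    [0,0,-0.222,0.459,-0.899,-0.104,-1],
    [0,0,-0.222,0.459,-0.899,-0.104,-1],
    [0,0,-0.222,0.459,-0.899,-0.104,-1],
    [0,0,-0.222,0.459,-0.899,-0.104,-1],
    [0,0,-0.222,0.459,-0.899,-0.104,-1],
    [0,0,-0.222,0.459,-0.899,-0.104,-1],
    [0,0,-0.222,0.459,-0.899,-0.104,-1],
    [0,0,-0.222,0.459,-0.899,-0.104,-1],
    [0,0,-0.222,0.459,-0.899,-0.104,-1],
    [0,0,-0.222,0.459,-0.899,-0.104,-1],
    [0,0,-0.222,0.459,-0.899,-0.104,-1],
    [0,0,-0.222,0.459,-0.899,-0.104,-1],
    [0,0,-0.222,0.459,-0.899,-0.104,-1],
    [0,0,-0.222,0.459,-0.899,-0.104,-1],
    [0,0,-0.222,0.459,-0.899,-0.104,-1],
    [0,0,-0.222,0.459,-0.899,-0.104,-1],
    [0,0,-0.222,0.459,-0.899,-0.104,-1],
  ],
)

```text
time_s: 2.35
eef_pos: [0.4982, -0.1842, 0.3221]
eef_rot: [1.418, 2.802, 0.0]
contact_force: [-1.1, 0.3, 0.2]
opening: -0.002
gripper_force: 0.0
```

Run:
```python
from h import *
o=arm.observe();print(o["eef_pos"],o["eef_rot"],o["time_s"],o["opening"],o["qpos"],o["contact_force"])
w=cam("wrist");save(w,"w1.png",s=1.4)
ax=np.array([.5185,-.1377]);P=[[*ax,.08],[*(ax+.048*np.array([.342,-.94])),.08],[.4764,-.0135,.082]]
print(proj(w,P)*1.4, proj(w,[[*np.array(o["eef_pos"])[:2],o["eef_pos"][2]-.173]])*1.4)
```

```text
[ 0.49817514 -0.18421556  0.32210713] [1.41810506e+00 2.80216818e+00 1.22784388e-04] 2.35 -0.0015690389045801038 [-4.60972413e-01  7.61032375e-02  1.54720248e+00  7.05845736e-05
  1.51726191e+00 -1.09478216e+00] [-1.12194416  0.33832222  0.21585414]
[[498.03480579 256.08065853]
 [461.04815227 356.8696822 ]
 [635.85141866 -95.01769503]] [[392.79824935 393.34762137]]
```

View pics/w1.png

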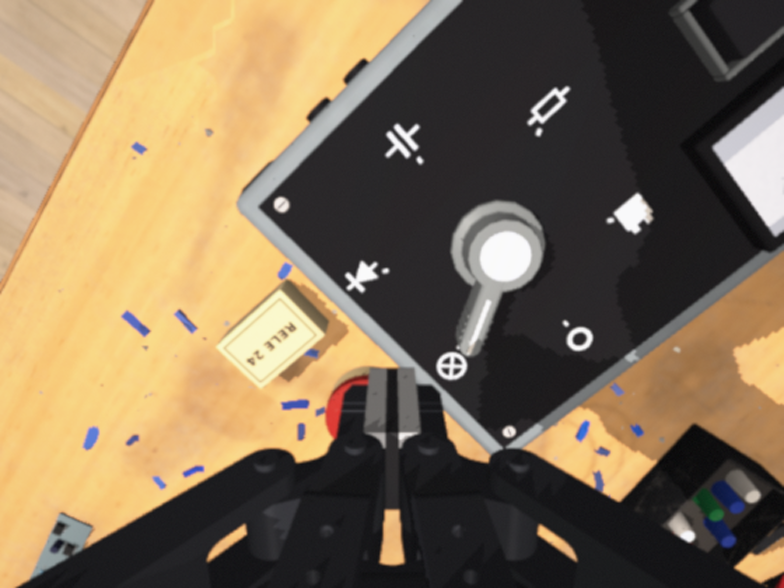

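The wrist view shows the hub at (505,256) and the tab tip at (468,353), so the estimate is good to about 3 mm. The tab is on the crossed circle and the closed fingertips have room beside it. I'll plan the arc.

Run:
```python
import numpy as np
ax=np.array([.520,-.1375]);c0=np.array([.4983,-.1852])
for th in [-90,-80,-70,-62,-54,-48,-42,-36,-30,-20,-10,0,6,12,18,24,28,32]:
    r=np.radians(th);d=np.array([np.cos(r),np.sin(r)]);t=np.array([-d[1],d[0]])
    c=ax+.038*d-.013*t
    print(th,c.round(4),((c-c0)/.8).round(3),"turn",round(max(0,(th+70)/102*50)/180,3))
```

```text
-90 [ 0.507  -0.1755] [0.011 0.012] turn 0.0
-80 [ 0.5138 -0.1772] [0.019 0.01 ] turn 0.0
-70 [ 0.5208 -0.1777] [0.028 0.009] turn 0.0
-62 [ 0.5264 -0.1772] [0.035 0.01 ] turn 0.022
-54 [ 0.5318 -0.1759] [0.042 0.012] turn 0.044
-48 [ 0.5358 -0.1744] [0.047 0.013] turn 0.06
-42 [ 0.5395 -0.1726] [0.052 0.016] turn 0.076
-36 [ 0.5431 -0.1704] [0.056 0.019] turn 0.093
-30 [ 0.5464 -0.1678] [0.06  0.022] turn 0.109
-20 [ 0.5513 -0.1627] [0.066 0.028] turn 0.136
-10 [ 0.5552 -0.1569] [0.071 0.035] turn 0.163
0 [ 0.558  -0.1505] [0.075 0.043] turn 0.191
6 [ 0.5592 -0.1465] [0.076 0.048] turn 0.207
12 [ 0.5599 -0.1423] [0.077 0.054] turn 0.223
18 [ 0.5602 -0.1381] [0.077 0.059] turn 0.24
24 [ 0.56   -0.1339] [0.077 0.064] turn 0.256
28 [ 0.5597 -0.1311] [0.077 0.068] turn 0.267
32 [ 0.5591 -0.1284] [0.076 0.071] turn 0.278
```

send_rows(
  targets=[
    [0,0,0,0,0,-0.03,-1],
    [0,0,0,0,0,-0.06,-1],
    [0,0,0,0,0,-0.08,-1],
    [0,0,0,0,0,-0.0975,-1],
    [0,0,0,0,0,-0.0975,-1],
  ],
)

```text
time_s: 3.02
eef_pos: [0.498, -0.1849, 0.2424]
eef_rot: [-1.419, -2.8, -0.0]
contact_force: [0.6, 0.9, 0.4]
opening: 0.001
gripper_force: 0.0
```

First push, to tab angle -36° (past the half-way point at -40°).

send_rows(
  targets=[
    [0,0,0,0.006,0.006,0,-1],
    [0,0,0,0.011,0.012,0,-1],
    [0,0,0,0.015,0.011,0,-1],
    [0,0,0,0.019,0.01,0,-1],
    [0,0,0,0.024,0.009,0,-1],
    [0,0,0,0.028,0.009,0,-1],
    [0,0,0.011,0.032,0.009,0,-1],
    [0,0,0.022,0.035,0.01,0,-1],
    [0,0,0.033,0.039,0.011,0,-1],
    [0,0,0.044,0.042,0.012,0,-1],
    [0,0,0.06,0.047,0.013,0,-1],
    [0,0,0.076,0.052,0.016,0,-1],
    [0,0,0.093,0.056,0.019,0,-1],
    [0,0,0.093,0.056,0.019,0,-1],
  ],
)

```text
time_s: 4.78
eef_pos: [0.5439, -0.1697, 0.2438]
eef_rot: [0.996, 2.977, 0.001]
contact_force: [-0.2, 0.4, -0.2]
opening: -0.004
gripper_force: 0.0
```

Run:
```python
from h import *
w=cam("wrist");save(w,"w2.png",s=1.2)
```

```text
(no output)
```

View pics/w2.png

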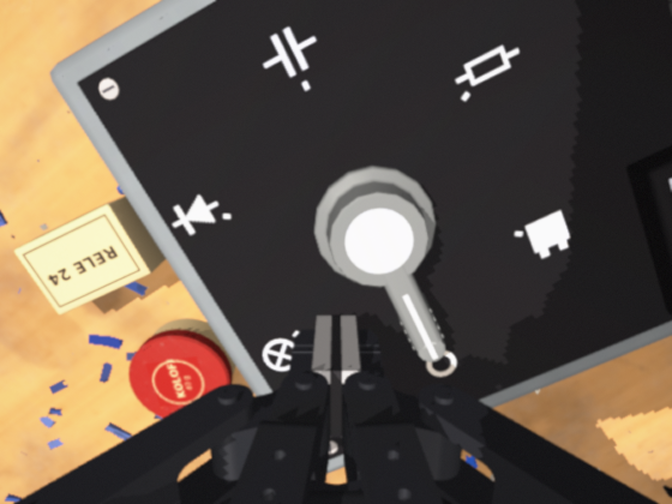

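The tab has clicked to the plain ring at (440,362) with the finger free behind it. Now I'll push on to the battery symbol.

send_rows(
  targets=[
    [0,0,0.016,0.004,0.003,0,-1],
    [0,0,0.03,0.007,0.006,0,-1],
    [0,0,0.043,0.01,0.009,0,-1],
    [0,0,0.057,0.013,0.013,0,-1],
    [0,0,0.07,0.015,0.016,0,-1],
    [0,0,0.084,0.017,0.02,0,-1],
    [0,0,0.098,0.019,0.024,0,-1],
    [0,0,0.114,0.02,0.029,0,-1],
    [0,0,0.13,0.021,0.035,0,-1],
    [0,0,0.147,0.021,0.04,0,-1],
    [0,0,0.163,0.021,0.045,0,-1],
    [0,0,0.174,0.021,0.048,0,-1],
    [0,0,0.174,0.021,0.048,0,-1],
  ],
)

```text
time_s: 6.45
eef_pos: [0.5601, -0.1312, 0.2436]
eef_rot: [0.155, 3.137, 0.001]
contact_force: [0.1, -0.2, 1.0]
opening: -0.001
gripper_force: 0.0
```

Run:
```python
from h import *
w=cam("wrist");save(w,"w3.png",s=1.2);print(arm.observe()["qpos"])
```

```text
[-3.28938489e-01  2.27676585e-01  1.53686260e+00  3.87213672e-04
  1.37687281e+00 -1.80048981e+00]
```

View pics/w3.png

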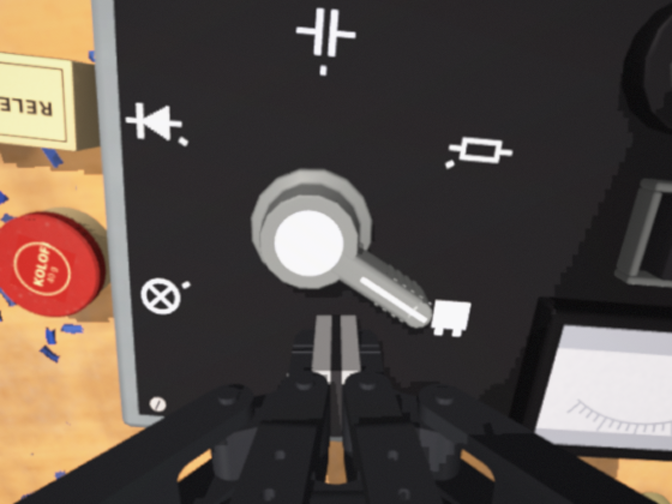

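The tab is home at the solid battery block (450,316) and the finger is free. I'll raise and go above the key.

send_rows(
  targets=[
    [0,0,0,0,-0.004,0.04,-1],
    [0,0,0,0,-0.004,0.0875,-1],
    [0,0,-0.05,-0.04,0.06,0.0875,-1],
    [0,0,-0.1,-0.08,0.12,0.0875,-1],
    [0,0,-0.15,-0.102,0.148,0.0875,-1],
    [0,0,-0.2,-0.102,0.148,0.0875,-1],
    [0,0,-0.2,-0.102,0.148,0.06,-1],
    [0,0,-0.2,-0.102,0.148,0.06,-1],
    [0,0,-0.2,-0.102,0.148,0.06,-1],
  ],
)

```text
time_s: 7.62
eef_pos: [0.4785, -0.0132, 0.292]
eef_rot: [1.118, 2.935, 0.0]
contact_force: [-0.5, 0.4, -0.6]
opening: 0.003
gripper_force: 0.0
```

Run:
```python
from h import *
o=arm.observe();p=np.array(o["eef_pos"]);print(p,o["contact_force"])
w=cam("wrist");save(w,"w4.png",s=1.2)
print(proj(w,[[.478,-.013,.082],[.478,-.013,.072],[p[0],p[1],p[2]-.173],[p[0],p[1],.082]])*1.2)
```

```text
[ 0.47854359 -0.01321387  0.29204713] [-0.46313144  0.35149796 -0.55467506]
[[336.0745694  294.0620253 ]
 [336.06440947 285.12504755]
 [336.68788583 337.71615015]
 [336.53863328 295.21835724]]
```

View pics/w4.png

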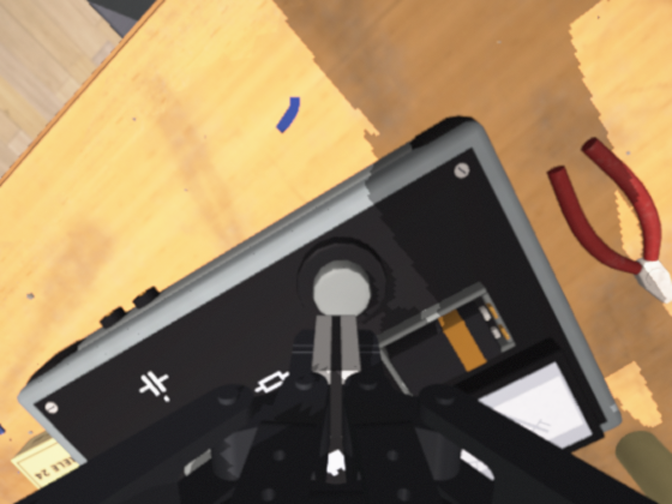

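The key is at (342,291), about 2 mm from my estimate. I'll shift slightly and descend in steps.

send_rows(
  targets=[
    [0,0,0,0.002,0.002,-0.015,-1],
    [0,0,0,0.002,0.002,-0.03,-1],
    [0,0,0,0.002,0.002,-0.04,-1],
    [0,0,0,0.002,0.002,-0.045,-1],
    [0,0,0,0.002,0.002,-0.0475,-1],
    [0,0,0,0.002,0.002,-0.0495,-1],
    [0,0,0,0.002,0.002,-0.0495,-1],
  ],
)

```text
time_s: 8.55
eef_pos: [0.48, -0.0115, 0.2524]
eef_rot: [1.118, 2.936, 0.0]
contact_force: [-2.3, -0.0, 2.7]
opening: 0.002
gripper_force: 1.6
```

send_rows(
  targets=[
    [0,0,0,0,0,-0.0012,-1],
    [0,0,0,0,0,-0.0024,-1],
    [0,0,0,0,0,-0.0034,-1],
    [0,0,0,0,0,-0.0034,-1],
  ],
)

```text
time_s: 9.05
eef_pos: [0.4801, -0.0115, 0.2495]
eef_rot: [1.118, 2.935, 0.0]
contact_force: [-2.8, 0.0, 4.5]
opening: -0.001
gripper_force: 2.4
```

send_rows(
  targets=[
    [0,0,0,0,0,-0.0006,-1],
    [0,0,0,0,0,-0.0012,-1],
    [0,0,0,0,0,-0.0012,-1],
  ],
)

```text
time_s: 9.43
eef_pos: [0.4801, -0.0115, 0.2494]
eef_rot: [1.118, 2.935, 0.0]
contact_force: [-4.4, 1.2, 8.6]
opening: 0.001
gripper_force: 4.5
```

It's on the stop: the force rose to 8.6 N with no further travel. One check of the outcome.

Run:
```python
from h import *
w=cam("wrist");t=cam("side")
A=cv2.resize(w[0],(560,420));B=cv2.resize(t[0][200:320,220:390],(595,420),interpolation=cv2.INTER_CUBIC)
im=np.hstack([A,B]);im=cv2.resize(im,(800,int(420*800/im.shape[1])))
cv2.imwrite("pics/f.png",im[:,:,::-1])
o=arm.observe();print(o["eef_pos"],o["contact_force"],o["time_s"])
```

```text
[ 0.48005904 -0.01149172  0.24936995] [-2.82814359  0.22983701  8.66138947] 9.525
```

View pics/f.png

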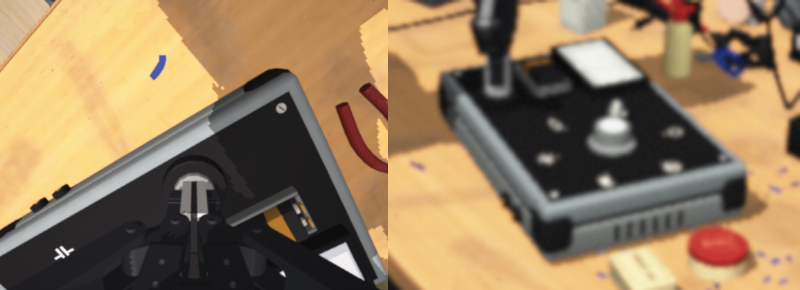

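The finger holds the key down in its housing (190,180). The tab points at the battery symbol, the battery is in its nest, and everything beside the tester is in place.

```bash
python3 -c "
from rig import arm
print(arm.hand_in())"
```

```text
the job is handed in; nothing more can be done
None
```

I pushed the selector two positions counter-clockwise until it clicked home at the battery symbol, then pressed the test key onto its stop (about 8.6 N) and handed the job in with it still held down, at about 9.5 s.

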